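# Put the flat battery pack of the shop scale into the counter charger

## Task

Put the red-capped (flat) battery pack upright, foot first, down through the sprung orange flap of the white charging station, feel for the pocket inside, push the pack gently home in it, then let go and draw out so that the flap swings fully shut over it. Nothing may press hard on the station (stay under about 2 kg), and leave the green-capped pack, the jar and the brass weight as they stand.

Things in the scene. Friction and masses are not known exactly. Their poses are not given: they have to be found in the camera images.
- station: White charging station fixed on the counter, 60 (its x) x 146 (y) x 118 mm high; yaw varies. Origin: centre of its underside, z up, -x its front panel. Its top is a mouth 46 (x) x 126 (y) mm over a straight well (walls 7 mm in x, 10 mm in y), closed by a two-leaf sprung orange flap. A pack fully home has its foot 22 mm above the counter and its top 26 mm below the rim, clear of the flap's swing.
- station_mouth (a point): Centre of the mouth, level with its rim and the top of the shut flap, 118 mm above the counter. Axes as the station. The cradle in the well below is sprung: pressed down it yields from about 4.5 N, sinks 8 mm at about 7 N, then is hard. So a pack pressed lightly on its flat top and slid along the station's y is met by the rising pocket, and the force drops.
- station_ledge (a point): Point in the well on the mouth's vertical axis, 40 mm above the counter: the height of the black cradle's flat top. In it is one blind pocket 25.5 (x) x 38.5 (y) mm, edge chamfered 1.5 mm, floor 18 mm lower. The pocket is central in x, but in y anywhere within 12 mm either side of this point: unseen, unmeasured, found by feel. A pack on the flat top keeps the flap open.
- flap_near (a joint): Flap leaf hinged along the mouth's long edge on the station's -x side, 22 x 124 x 3 mm; 0 = shut and level, grows as it swings down into the well (to 1.4 rad). A spring shuts it: about 0.03 N m when shut, 0.07 N m at 1 rad, so a pack meets some 4 to 10 N in all while opening both leaves.
- flap_far (a joint): The same leaf on the station's +x side; 0 = shut, grows as it swings down. Both leaves are smooth and slippery: fingers or pack drawn up between them slide free. Shut, they meet along the middle of the mouth.
- pack_red: Flat battery pack: grey block 20 (its x) x 36 (y) x 70 mm high with a red cap, about 0.15 kg, standing on the counter. Origin: centre of its underside (foot). It fits the pocket with its 36 mm side along the station's y, either way round. Held across the 36 mm by its top 25 mm, the fingers can follow it down into the well, with room to open there by 10 mm a side.
- pack_green: Charged battery pack, the same block with a green cap, standing on the counter. To be left alone. Origin: centre of its underside.
- jar: Amber glass jar with red lid, diameter 70, height 100 mm. To be left alone. Origin: centre of its underside.
- weight: Brass scale weight, diameter 38, height 45 mm. To be left alone. Origin: centre of its underside.
Mind the look-alikes: they are no part of the job. Of the things that look like the station, take the one that is farthest from the robot's base at the start.

How it is judged:
On the way, in this order (a step that is already met when the one before it is completed fails the run):
1. the red pack holds both leaves of the flap open, its foot in the well (value of joint each of flap_near, flap_far above 0.4 rad and z of pack_red in the frame of station below 0.1 m and horizontal distance between pack_red and station_mouth below 0.04 m), for 0.2 s.
2. the red pack is home in the pocket (z of pack_red in the frame of station below 0.0255 m and horizontal distance between pack_red and station_mouth below 0.018 m), for 0.1 s.
At the end, for the whole second after the job is handed in: The red pack stands upright (within 7 degrees) and still in the pocket inside the station, its foot within 3.5 mm of the pocket floor and within 18 mm of the middle of the mouth, and both leaves of the flap are shut (under 0.1 rad) (all of step 2 and angle between pack_red's own z axis and vertical below 0.12 rad and linear speed of pack_red below 0.02 m/s and value of joint each of flap_near, flap_far below 0.1 rad); the robot touches nothing.
It fails at once if something presses on the station, its flap or its cradle with more than 25 N (contact force between anything else and station above 25 N).
It fails at once if the green pack is moved by 20 mm or tipped (distance of pack_green from where it was at the start of the episode above 0.02 m or angle between pack_green's own z axis and vertical above 0.3 rad).
It fails at once if the jar is moved by 20 mm or tipped (distance of jar from where it was at the start of the episode above 0.02 m or angle between jar's own z axis and vertical above 0.3 rad).
It fails at once if the brass weight is moved by 20 mm or tipped (distance of weight from where it was at the start of the episode above 0.02 m or angle between weight's own z axis and vertical above 0.3 rad).
It also fails if it takes over 72 s, if anything falls off the work surface, if the arm or the gripper's body presses on something with over 40 N, if the wrist force passes 120 N, or if a joint passes its speed limit or range.

## Robot

A 6-joint arm with a two-finger parallel gripper is mounted at the origin on the work surface. World frame = base frame: x ahead of the robot, y to its left, z up, the work surface at z = 0. Lengths are in m, angles in rad, forces in N, time in s.
With the tool pointing down it reaches from about 0.35 to 0.975 m from the base axis. Payload 4.9 kg.
Tool frame: the origin (TCP) lies at the very end of the fingers, on their centre line; the grasp point (between the pads) lies 19 mm behind it; x points along the fingers, z is the direction in which the jaws open and shut, and the axes are right-handed (so a half turn about x gives the same grasp; the last joint's range is limited). The gripper opens to 85 mm and grips with 20 to 120 N. Pads are 22 mm wide; open, the fingers measure 114 mm over their backs; the gripper's body (76 mm by 85 mm) begins 54 mm behind the grasp point. The pads swing forward as they close: fully open they stand 13 mm farther back than shut.
Start: joints at [-1.459, 0.053, 1.613, -0, 1.476, -0.119], TCP at [0.143, -0.608, 0.231] pointing down, gripper open.
Joint ranges: [-3.01, 3.01], [-1.01, 2.22], [0.06, 2.58], [-1.02, 4.17], [0.09, 2.62], [-3.14, 3.14]. Speed limits (rad/s): [2.57, 2.57, 3.14, 3.14, 3.14, 3.14].

## Interface

Orientations are given as a unit quaternion [w, x, y, z].
In Python, from plant import manip, viewer gives the robot as it stands.
- The arm moves only by the shell command python3 -m inch 'ROWS'. ROWS is JSON, a list of rows, each an object with "fingers": the opening, from -1 (shut) to 1 (fully open), so that 0 is half open; "delta_pos": the shift along the tool's x, y, z in cm, a list of three; "twist": the turn, a rotation vector about the tool's x, y, z in degrees, a list of three. A call has 1 to 5 rows; each row shifts and turns the commanded pose from where the row before left it, along the tool's axes as they then stand; what a row does not reach is not made up. A row lasts 1/8 s, in which the tool goes at most 62.5 mm and 10.7 degrees, less where a joint would pass 70% of its speed; a pose out of reach is approached as far as the arm can. A call is refused whole if a number of a shift passes 6.25 or a number of a turn 10.7, either way. A call with a gripper value outside its range is refused whole. The fingers move at their own pace and stop on an object; the grip force is fixed at half the most. Time passes only in rows, so rows that do not move let the fingers close. It gives the time, the measured TCP pose, the force and the opening at its end, in the units of the state.
- manip.state(): the state, without advancing time (a new reading comes with each control period).
- viewer.grab_frame(name): name is "scene" or "top" or "wrist"; returns a dict with "pixels" (384x512x3 uint8, blue, green, red), "range_z" (384x512 float32, m along the optical axis (not along the pixel's ray), 0 where there is no reading), "K" (3x3 intrinsics, pixels), "k1" (the pictures are not rectified: a ray, as slopes to the right and down, at radius r is drawn at 1 + k1 r^2 times it, then the intrinsics apply), "pose" (4x4, takes a point from camera to world coordinates). Camera axes: x right, y down, z forward; pixel columns grow to the right and rows downward; lengths in m; the calibration is good to about 2 mm. A picture is of the moment at which its call begins.
- manip.job_done(): hands the job in, once; it reports no verdict.
The state is a dict: "time": time; "joint_pos": joint angles; "joint_vel": joint speeds; "joint_efforts": joint torques, N m; "tool_pos": TCP position; "tool_rot": TCP orientation; "contact_force": force on the tool from outside, world axes, zero at the start; "ft_torque": the same for the moment, N m; "gripper_width": opening from 0.0 (shut) to 1.0 (fully open).
Only numpy, scipy, OpenCV 4.12 (cv2) and the standard library are available. Lean on these libraries where they do the work, as an engineer would, in place of code of your own. Each camera call takes 0.05 s, during which the arm holds its last target.

## Working session

There is one attempt and no reset: what is moved stays moved. The work goes in short steps, Python scripts to look and compute and a shell command to move; the robot and the scene stay as the last step left them, time stands still between calls to the robot, and variables do not carry over. Pictures are saved under pics/ and viewed, and the job is handed in when it is done.

```bash
ls; mkdir -p pics; python3 - <<'E'
from plant import manip, viewer
import cv2
print(manip.state())
for n in ["scene","top","wrist"]:
    f=viewer.grab_frame(n); cv2.imwrite(f"pics/{n}0.png",f["pixels"]); print(n,f["K"].tolist(),f["k1"],f["pose"].round(4).tolist())
E
```

```text
pics
{'time': 0.0, 'joint_pos': array([-1.45899357e+00,  5.33711551e-02,  1.61428218e+00, -4.05708212e-05,
        1.47597620e+00, -1.19009774e-01]), 'joint_vel': array([ 2.49570328e-03,  2.70943146e-03,  1.27757670e-03,  6.62278146e-04,
        9.27068698e-05, -9.99208280e-04]), 'joint_efforts': array([-8.03621037e-05, -3.93681693e+01, -3.70180535e+01, -2.25263835e-05,
        7.02950754e-03,  1.62859422e-06]), 'tool_pos': array([ 0.14289489, -0.6078161 ,  0.2300612 ]), 'tool_rot': array([ 0.55373222,  0.4395986 ,  0.55476725, -0.43859662]), 'contact_force': array([0.27178122, 0.84843535, 0.50091625]), 'ft_torque': array([ 0.02446375, -0.02768166, -0.00720879]), 'gripper_width': 1.0019228290328335}
scene [[448.53667279975895, 0.0, 254.69509637595144], [0.0, 448.53667279975895, 198.5927538630827], [0.0, 0.0, 1.0]] 0.059826673991086675 [[0.2341, 0.6779, -0.6969, 1.2479], [0.9722, -0.167, 0.1641, -0.1882], [-0.0052, -0.7159, -0.6982, 0.85], [0.0, 0.0, 0.0, 1.0]]
top [[414.56877161874854, 0.0, 252.43888156141304], [0.0, 414.56877161874854, 196.23730797246532], [0.0, 0.0, 1.0]] -0.12191228881649403 [[0.0271, -0.9927, 0.1174, 0.3749], [-0.9995, -0.0289, -0.0141, 0.0144], [0.0174, -0.117, -0.993, 1.3397], [0.0, 0.0, 0.0, 1.0]]
wrist [[332.0628121494923, 0.0, 257.9071621416945], [0.0, 332.0628121494923, 187.29735615471827], [0.0, 0.0, 1.0]] -0.08325375882649469 [[0.2297, -0.9237, -0.3068, 0.2207], [-0.9733, -0.2186, -0.0703, -0.5913], [-0.0021, 0.3147, -0.9492, 0.373], [0.0, 0.0, 0.0, 1.0]]
```

View pics/scene0.png

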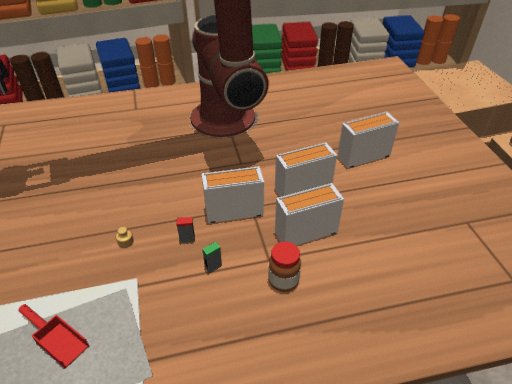

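View pics/top0.png

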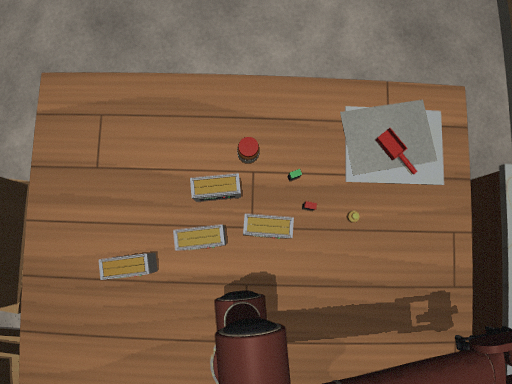

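View pics/wrist0.png

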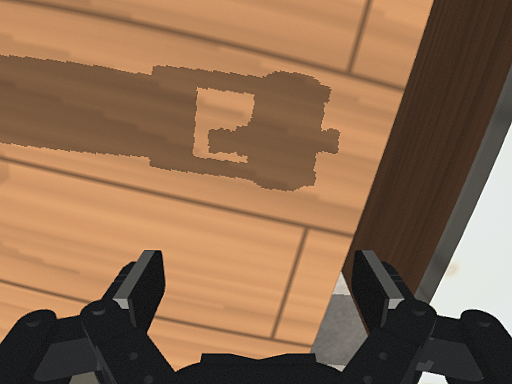

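The scene shows four stations, at scene (233,195), (305,172), (308,213) and (367,140). In the top view they are at (269,226), (198,237), (215,187) and (124,266). The red pack is at top (310,206), green at (295,174), the jar at (248,149) and the weight at (353,216). Next I triangulate them.

```bash
cat > h.py <<'E'
import numpy as np, cv2
from plant import manip, viewer
from scipy.spatial.transform import Rotation as R
def dist(f): return np.array([f["k1"],0,0,0,0.])
def rays(f,px):
    n=cv2.undistortPoints(np.array(px,float).reshape(-1,1,2),f["K"],dist(f)).reshape(-1,2)
    d=np.c_[n,np.ones(len(n))]@f["pose"][:3,:3].T
    return f["pose"][:3,3],d
def plane(f,px,z):
    o,d=rays(f,px); return o+d*((z-o[2])/d[:,2])[:,None]
def proj(f,P):
    T=np.linalg.inv(f["pose"]); rv=cv2.Rodrigues(T[:3,:3])[0]
    return cv2.projectPoints(np.array(P,float).reshape(-1,1,3),rv,T[:3,3],f["K"],dist(f))[0].reshape(-1,2)
def tri(f1,p1,f2,p2):
    o1,d1=rays(f1,[p1]);o2,d2=rays(f2,[p2]);d1=d1[0];d2=d2[0]
    s=np.linalg.lstsq(np.c_[d1,-d2],o2-o1,rcond=None)[0]
    a=o1+s[0]*d1;b=o2+s[1]*d2
    return (a+b)/2,np.linalg.norm(a-b)
def comps(f,kind,amin=25):
    h=cv2.cvtColor(f["pixels"],cv2.COLOR_BGR2HSV);H,S,V=[h[...,i].astype(int) for i in range(3)]
    m={"orange":(H>10)&(H<26)&(S>180)&(V>150),"red":((H<5)|(H>174))&(S>200)&(V>110),"green":(H>50)&(H<75)&(S>150)&(V>80),
       "yellow":(H>20)&(H<32)&(S>110)&(V>110)}[kind].astype(np.uint8)
    m=cv2.morphologyEx(m,cv2.MORPH_CLOSE,np.ones((3,3)))
    n,l,s,c=cv2.connectedComponentsWithStats(m)
    out=[]
    for i in range(1,n):
        if s[i,4]>=amin:
            cn=max(cv2.findContours((l==i).astype(np.uint8),0,2)[0],key=cv2.contourArea)
            out.append((c[i],s[i,4],cv2.minAreaRect(cn),cn))
    return out
E
python3 - <<'E'
from h import *
for n in ["scene","top"]:
    f=viewer.grab_frame(n)
    for k in ["orange","red","green","yellow"]:
        for c,a,r,_ in comps(f,k): print(n,k,c.round(1),a,[np.round(x,1) for x in r])
f=viewer.grab_frame("top")
print(plane(f,[[269,226],[198,237],[215,187],[124,266]],.118).round(3))
E
```

```text
scene red [299.7  31.6] 368 [array([300. ,  31.7]), array([18.2, 31.3]), np.float64(86.4)]
scene red [304.7  48.7] 35 [array([304.1,  48.8]), array([ 2.9, 18.1]), np.float64(84.8)]
scene red [ 2.9 57.9] 28 [array([ 3.7, 58.3]), array([8. , 4.7]), np.float64(56.3)]
scene red [291.8  67.6] 27 [array([291.9,  67.9]), array([12. ,  2.9]), np.float64(5.2)]
scene yellow [55.7  2.9] 184 [array([55.5,  2.6]), array([ 7.7, 37.3]), np.float64(84.8)]
scene yellow [122.1 230.2] 30 [array([122., 230.]), array([4., 6.]), np.float64(90.0)]
scene yellow [123.5 238.5] 29 [array([123.2, 238.8]), array([ 3., 10.]), np.float64(81.9)]
top yellow [214.7 185. ] 546 [array([214.6, 185. ]), array([13.7, 40.7]), np.float64(84.8)]
top yellow [353.5 216.2] 95 [array([354., 216.]), array([10., 10.]), np.float64(90.0)]
top yellow [267.9 225.3] 598 [array([268. , 225.3]), array([41.6, 14.3]), np.float64(4.4)]
top yellow [198.5 237. ] 592 [array([198.5, 237. ]), array([14.2, 41.6]), np.float64(83.7)]
top yellow [133.9 264.5] 213 [array([131.5, 264.7]), array([13.7, 23.4]), np.float64(84.8)]
[[ 0.432 -0.054  0.118]
 [ 0.394  0.154  0.118]
 [ 0.544  0.109  0.118]
 [ 0.302  0.369  0.118]]
```

```bash
python3 - <<'E'
from h import *
s=viewer.grab_frame("scene");t=viewer.grab_frame("top")
hs=cv2.cvtColor(s["pixels"],cv2.COLOR_BGR2HSV);ht=cv2.cvtColor(t["pixels"],cv2.COLOR_BGR2HSV)
for n,h,p in [("s red",hs,(185,222)),("s grn",hs,(211,250)),("s org",hs,(308,198)),("t red",ht,(310,206)),("t grn",ht,(295,174)),("t org",ht,(210,182))]: print(n,h[p[1],p[0]])
print("red",tri(s,(185,222),t,(310,206)),"green",tri(s,(211,250),t,(295,174)),"stn",tri(s,(309,199),t,(214.7,185)),"weight",tri(s,(122,230),t,(353.5,216.)))
for n,f,b in [("s",s,(95,120,360,300)),("t",t,(170,130,380,260))]:
    x0,y0,x1,y1=b; c=f["pixels"][y0:y1,x0:x1]; cv2.imwrite(f"pics/crop_{n}.png",cv2.resize(c,None,fx=3,fy=3,interpolation=cv2.INTER_CUBIC))
st=manip.state();Rt=R.from_quat(np.roll(st["tool_rot"],-1)).as_matrix();print(Rt.round(3))
w=viewer.grab_frame("wrist")["pose"]; print("cam in tool",(Rt.T@(w[:3,3]-st["tool_pos"])).round(4));print((Rt.T@w[:3,:3]).round(3))
E
```

```text
s red [  1 190 212]
s grn [ 64 139 172]
s org [ 13 177 180]
t red [  1 163 155]
t grn [ 65 124 158]
t org [ 21 157 156]
red (array([ 0.50047971, -0.1833116 ,  0.06324769]), np.float64(5.0534684081783307e-05)) green (array([ 0.59969156, -0.13620002,  0.062667  ]), np.float64(0.002313797949102587)) stn (array([0.54912977, 0.10841467, 0.1180138 ]), np.float64(0.003953151245099063)) weight (array([ 0.47411973, -0.32886226,  0.04507693]), np.float64(0.0067783311154930494))
[[-0.     0.973  0.229]
 [ 0.     0.229 -0.973]
 [-1.     0.    -0.   ]]
cam in tool [-0.1428  0.0795  0.0014]
[[ 0.    -0.315  0.949]
 [ 0.001 -0.949 -0.315]
 [ 1.     0.001  0.   ]]
```

View pics/crop_s.png

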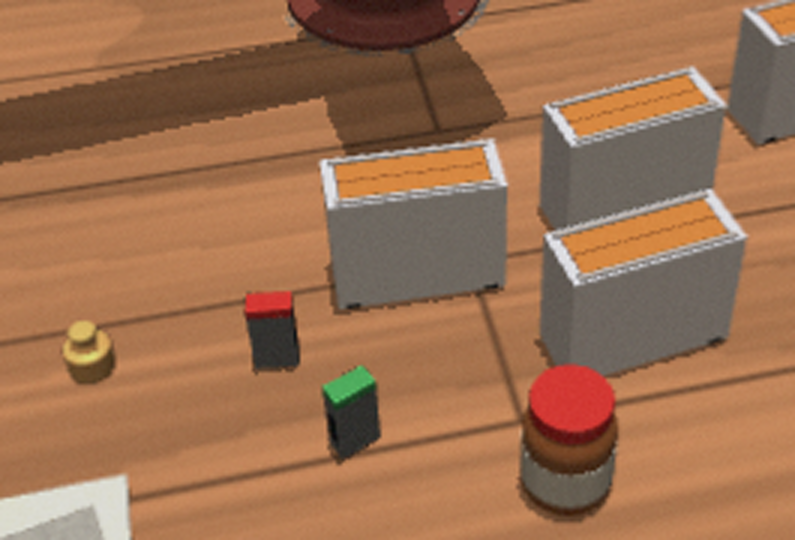

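View pics/crop_t.png

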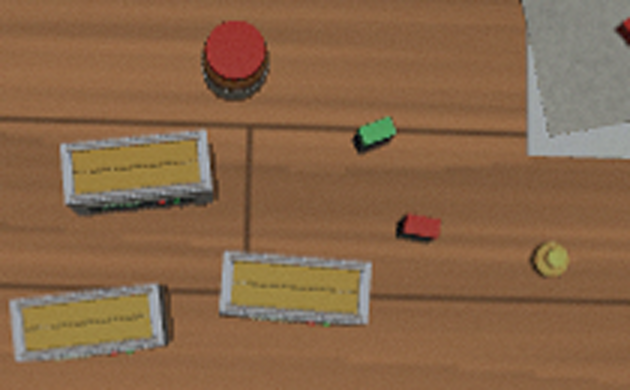

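The target station is the one at (0.545, 0.109): 0.555 m from the base, farther than the others at 0.435, 0.423 and 0.476. Its mouth triangulates to z=0.118, as expected. I'm moving the wrist camera over to the red pack.

```bash
python3 -m inch '[{"fingers":1,"delta_pos":[0,4.4,-3.3],"twist":[0,0,0]},{"fingers":1,"delta_pos":[0,4.4,-3.3],"twist":[0,0,0]},{"fingers":1,"delta_pos":[0,4.4,-3.3],"twist":[0,0,0]},{"fingers":1,"delta_pos":[0,4.4,-3.3],"twist":[0,0,0]},{"fingers":1,"delta_pos":[0,4.4,-3.3],"twist":[0,0,0]}]'
python3 -m inch '[{"fingers":1,"delta_pos":[0,4.4,-3.3],"twist":[0,0,0]},{"fingers":1,"delta_pos":[0,4.4,-3.3],"twist":[0,0,0]},{"fingers":1,"delta_pos":[0,4.4,-3.3],"twist":[0,0,0]},{"fingers":1,"delta_pos":[0,4.4,-3.3],"twist":[0,0,0]},{"fingers":1,"delta_pos":[0,0,0],"twist":[0,0,0]}]'
python3 - <<'E'
from h import *
w=viewer.grab_frame("wrist"); cv2.imwrite("pics/w1.png",w["pixels"]); np.savez("w1.npz",**w)
st=manip.state();print(st["tool_pos"],R.from_quat(np.roll(st["tool_rot"],-1)).as_matrix().round(3),st["joint_pos"].round(2))
E
```

```text
time: 1.08
tool_pos: [0.3203, -0.3961, 0.2315]
tool_rot: [0.554, 0.439, 0.554, -0.439]
contact_force: [0.3, -0.5, -0.0]
gripper_width: 0.997
time: 1.7
tool_pos: [0.4621, -0.2261, 0.2314]
tool_rot: [0.556, 0.438, 0.555, -0.437]
contact_force: [0.0, -0.4, -0.6]
gripper_width: 1.005
[ 0.46114353 -0.22759909  0.23140278] [[-0.     0.973  0.232]
 [-0.     0.232 -0.973]
 [-1.    -0.     0.   ]] [-0.6  -0.22  1.87 -0.    1.49  0.73]
```

View pics/w1.png

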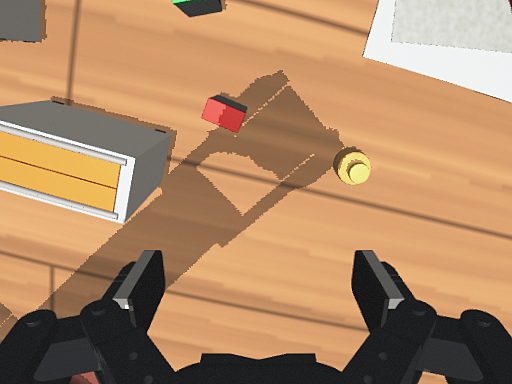

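The wrist view shows the red cap at about (222,114). A look-alike station is at the left and the weight is at (352,168). I'll measure the cap corners here and against the top and scene views.

```bash
cat >> h.py <<'E'
def mask(f,kind):
    h=cv2.cvtColor(f["pixels"],cv2.COLOR_BGR2HSV);H,S,V=[h[...,i].astype(int) for i in range(3)]
    m={"red":((H<6)|(H>174))&(S>140)&(V>110),"redtop":((H<6)|(H>174))&(S>140)&(V>190),"orange":(H>9)&(H<27)&(S>140)&(V>140)}[kind]
    return m.astype(np.uint8)
def blob(f,kind,near,rad=30):
    m=mask(f,kind); z=np.zeros_like(m); cv2.circle(z,tuple(int(v) for v in near),rad,1,-1); m=m&z
    m=cv2.morphologyEx(m,cv2.MORPH_OPEN,np.ones((2,2)))
    cn=max(cv2.findContours(m,0,2)[0],key=cv2.contourArea)
    M=cv2.moments(cn); return np.array([M["m10"]/M["m00"],M["m01"]/M["m00"]]),cn
def rectplane(f,cn,z):
    P=plane(f,cn.reshape(-1,2),z)[:,:2]
    r=cv2.minAreaRect((P*1000).astype(np.float32)); b=cv2.boxPoints(r)/1000
    e=[b[1]-b[0],b[2]-b[1]]; l=[np.linalg.norm(v) for v in e]; k=int(np.argmax(l))
    return np.array(r[0])/1000, sorted(l), np.degrees(np.arctan2(e[k][1],e[k][0]))%180
E
python3 - <<'E'
from h import *
w=dict(np.load("w1.npz")); t=viewer.grab_frame("top"); s=viewer.grab_frame("scene")
print(w["pixels"][100:130:4,222].tolist())
for k in ["red","redtop"]:
    c,cn=blob(w,k,(222,114)); print(k,c,cv2.contourArea(cn),rectplane(w,cn,.07))
    print(cv2.boxPoints(cv2.minAreaRect(cn)).round().tolist())
ct,cnt=blob(t,"red",(310,206),12);print("top",ct,cv2.contourArea(cnt),rectplane(t,cnt,.07))
c,cn=blob(w,"redtop",(222,114));print("tri w-top",tri(w,c,t,ct))
cs,_=blob(s,"redtop",(185,222),15);print("tri w-s",cs,tri(w,c,s,cs))
E
```

```text
[[62, 63, 58], [95, 106, 242], [102, 113, 240], [86, 97, 233], [54, 58, 199], [54, 59, 199], [54, 57, 197], [82, 120, 157]]
red [223.77180114 115.81845966] 818.0 (array([ 0.50051755, -0.18664288]), [np.float32(0.019950991), np.float32(0.035903648)], np.float32(80.59022))
[[201.0, 118.0], [209.0, 98.0], [247.0, 113.0], [238.0, 134.0]]
redtop [223.25308241 115.77590309] 770.5 (array([ 0.5004606 , -0.18625862]), [np.float32(0.01972904), np.float32(0.03496527)], np.float32(80.54062))
[[201.0, 118.0], [209.0, 98.0], [246.0, 113.0], [238.0, 133.0]]
top [311.35555556 205.9968254 ] 52.5 (array([ 0.49995746, -0.18693102]), [np.float32(0.018678026), np.float32(0.034272693)], np.float32(90.72778))
tri w-top (array([ 0.50024683, -0.1862332 ,  0.06972952]), np.float64(0.0007681565589243138))
tri w-s [188.63681592 220.57711443] (array([ 0.49931299, -0.17991473,  0.06381293]), np.float64(0.011208276019754729))
```

The wrist and top views agree: cap centre (0.5003, -0.1863), z 0.0697, 20×36 mm, long axis at 80.6°. The wrist/scene pairing is off by 11 mm because the scene mask includes the cap's side face, so I'm disregarding it. Next I move over the pack and turn.

```bash
python3 -m inch '[{"fingers":0.6,"delta_pos":[0,4.77,-3.11],"twist":[0,0,0]},{"fingers":0.6,"delta_pos":[0,0,0],"twist":[7.6,0,0]},{"fingers":0.6,"delta_pos":[0,0,0],"twist":[7.6,0,0]},{"fingers":0.6,"delta_pos":[0,0,0],"twist":[7.6,0,0]},{"fingers":0.6,"delta_pos":[0,0,0],"twist":[0,0,0]}]'
cat >> h.py <<'E'
def tool():
    st=manip.state();return st["tool_pos"],R.from_quat(np.roll(st["tool_rot"],-1)).as_matrix(),st
def togo(target,yaw=None):
    p,Rt,st=tool(); d=Rt.T@(np.array(target)-p)*100
    print("pos",p.round(4),"delta cm",d.round(2)); zy=np.degrees(np.arctan2(Rt[1,2],Rt[0,2]))
    print("z-axis yaw",zy.round(2),"tilt x-axis",Rt[:,0].round(4))
    if yaw is not None: print("twist x needed", -(((yaw-zy)+90)%180-90))
    print("F",st["contact_force"].round(2),"T",st["ft_torque"].round(3),"w",round(st["gripper_width"],3),"t",round(st["time"],2),"q",st["joint_pos"].round(2))
E
python3 - <<'E'
from h import *
togo([.5003,-.1863,.043],80.6)
w=viewer.grab_frame("wrist"); cv2.imwrite("pics/w2.png",w["pixels"]); np.savez("w2.npz",**w)
E
```

```text
time: 2.48
tool_pos: [0.4992, -0.1889, 0.2313]
tool_rot: [-0.456, -0.54, -0.456, 0.54]
contact_force: [0.6, -0.2, -0.1]
gripper_width: 0.803
pos [ 0.4992 -0.1889  0.2313] delta cm [18.83  0.07 -0.28]
z-axis yaw -99.63 tilt x-axis [-2.e-04 -2.e-04 -1.e+00]
twist x needed -0.2307838206290853
F [ 0.59 -0.19 -0.08] T [ 0.033  0.001 -0.015] w 0.803 t 2.48 q [-0.5  -0.17  1.82 -0.    1.48  1.24]
```

View pics/w2.png

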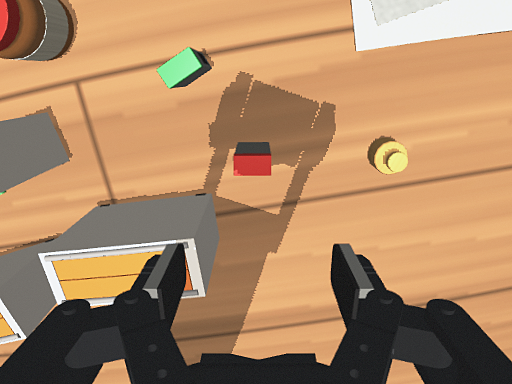

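```bash
python3 - <<'E'
from h import *
w=dict(np.load("w2.npz")); w1=dict(np.load("w1.npz"))
c,cn=blob(w,"redtop",(252,164)); print(c,rectplane(w,cn,.07))
c1,_=blob(w1,"redtop",(222,114)); print(tri(w,c,w1,c1))
print("neighbour rim corners",plane(w,[[205,295],[184,243]],.118).round(4))
togo([.5003,-.1863,.043],80.6)
E
```

```text
[252.89414414 166.36511512] (array([ 0.49952426, -0.18613599]), [np.float32(0.018566824), np.float32(0.034263734)], np.float32(80.40951))
(array([ 0.50139857, -0.18651316,  0.07649563]), np.float64(7.291881584045712e-05))
neighbour rim corners [[ 0.399  -0.1245  0.118 ]
 [ 0.4546 -0.1184  0.118 ]]
pos [ 0.4993 -0.1887  0.2313] delta cm [18.83  0.06 -0.26]
z-axis yaw -99.57 tilt x-axis [-1.e-04 -1.e-04 -1.e+00]
twist x needed -0.17413616767203166
F [-1.43  0.21 -0.18] T [ 0.062 -0.016 -0.032] w 0.802 t 2.52 q [-0.5  -0.17  1.82 -0.    1.48  1.24]
```

```bash
python3 -m inch '[{"fingers":0.6,"delta_pos":[5,0.08,-0.26],"twist":[0,0,0]},{"fingers":0.6,"delta_pos":[5,0,0],"twist":[0,0,0]},{"fingers":0.6,"delta_pos":[4.5,0,0],"twist":[0,0,0]},{"fingers":0.6,"delta_pos":[0,0,0],"twist":[0,0,0]},{"fingers":0.6,"delta_pos":[0,0,0],"twist":[0,0,0]}]'
python3 - <<'E'
from h import *
togo([.5003,-.1863,.042],80.6)
w=viewer.grab_frame("wrist"); cv2.imwrite("pics/w3.png",w["pixels"])
E
```

```text
time: 3.15
tool_pos: [0.502, -0.186, 0.0882]
tool_rot: [0.457, 0.54, 0.456, -0.54]
contact_force: [-0.2, 0.9, 1.6]
gripper_width: 0.799
pos [ 0.502  -0.186   0.0882] delta cm [ 4.62 -0.18  0.05]
z-axis yaw -99.57 tilt x-axis [ 0.0022 -0.0012 -1.    ]
twist x needed -0.16840003735779874
F [-0.2   0.92  1.55] T [-0.019 -0.047  0.037] w 0.799 t 3.15 q [-0.49 -0.03  1.94 -0.    1.22  1.24]
```

View pics/w3.png

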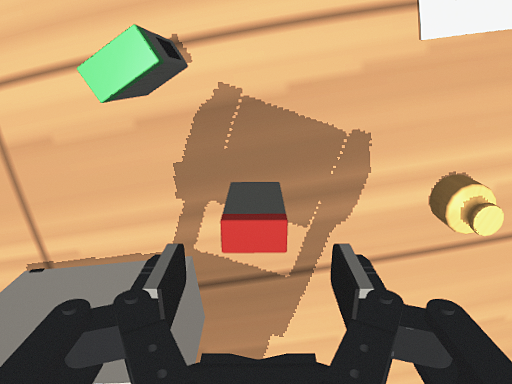

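The cap is square between the pads, at columns 220–288 with the pads at 185–335. The neighbour station is clear at lower left. I'm lowering and closing.

```bash
python3 -m inch '[{"fingers":0.6,"delta_pos":[2.3,-0.1,0],"twist":[-0.2,0,0]},{"fingers":0.6,"delta_pos":[2.3,-0.05,0],"twist":[0,0,0]},{"fingers":0.6,"delta_pos":[0,0,0],"twist":[0,0,0]},{"fingers":0.6,"delta_pos":[0,0,0],"twist":[0,0,0]}]'
python3 - <<'E'
from h import *
togo([.5003,-.1863,.042],80.6)
w=viewer.grab_frame("wrist"); cv2.imwrite("pics/w4.png",w["pixels"])
E
```

```text
time: 3.7
tool_pos: [0.5012, -0.1857, 0.0427]
tool_rot: [0.459, 0.54, 0.456, -0.539]
contact_force: [0.7, -0.1, 0.4]
gripper_width: 0.805
pos [ 0.5012 -0.1857  0.0427] delta cm [ 0.07 -0.08  0.07]
z-axis yaw -99.36 tilt x-axis [ 0.0034 -0.0018 -1.    ]
twist x needed 0.03546490830876792
F [ 0.75 -0.11  0.39] T [-0.005  0.033 -0.026] w 0.805 t 3.7 q [-0.49  0.03  1.97  0.    1.14  1.24]
```

View pics/w4.png

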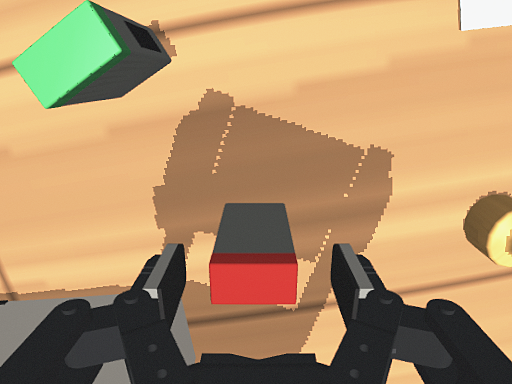

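```bash
python3 -m inch '[{"fingers":0,"delta_pos":[0,0,0],"twist":[0,0,0]},{"fingers":-0.4,"delta_pos":[0,0,0],"twist":[0,0,0]},{"fingers":-1,"delta_pos":[0,0,0],"twist":[0,0,0]},{"fingers":-1,"delta_pos":[0,0,0],"twist":[0,0,0]},{"fingers":-1,"delta_pos":[0,0,0],"twist":[0,0,0]}]'
python3 - <<'E'
from h import *
togo([.5003,-.1863,.042],80.6)
w=viewer.grab_frame("wrist"); cv2.imwrite("pics/w5.png",w["pixels"])
E
```

```text
time: 4.38
tool_pos: [0.5003, -0.1851, 0.0414]
tool_rot: [0.458, 0.539, 0.457, -0.539]
contact_force: [-1.2, 2.0, 5.4]
gripper_width: 0.409
pos [ 0.5003 -0.1851  0.0414] delta cm [-0.06  0.02  0.12]
z-axis yaw -99.37 tilt x-axis [ 1.2e-03 -5.0e-04 -1.0e+00]
twist x needed 0.029047649559515776
F [-1.15  1.95  5.42] T [ 0.14   0.165 -0.033] w 0.409 t 4.38 q [-0.49  0.03  1.97  0.    1.14  1.24]
```

View pics/w5.png

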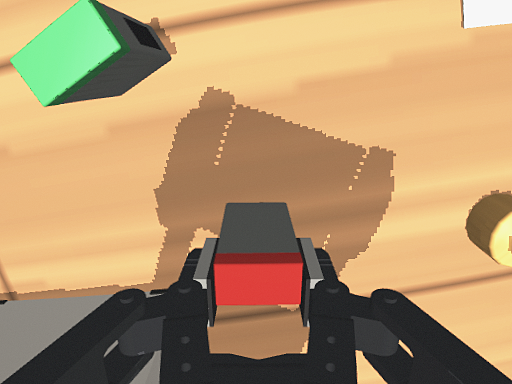

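The red pack is gripped: opening 0.409 × 85 ≈ 35 mm, cap centred between the pads at (258,280). I'm lifting.

```bash
python3 -m inch '[{"fingers":-1,"delta_pos":[-1,0,0],"twist":[0,0,0]},{"fingers":-1,"delta_pos":[-5,0,0],"twist":[0,0,0]},{"fingers":-1,"delta_pos":[-5,0,0],"twist":[0,0,0]},{"fingers":-1,"delta_pos":[-5,0,0],"twist":[0,0,0]},{"fingers":-1,"delta_pos":[-5,0,0],"twist":[0,0,0]}]'
python3 - <<'E'
from h import *
togo([.545,.03,.25],80.6)
t=viewer.grab_frame("top");
m=blob(t,"orange",(214.7,185),28); print(m[0],rectplane(t,m[1],.118))
E
```

```text
time: 5.05
tool_pos: [0.499, -0.1846, 0.2516]
tool_rot: [-0.457, -0.539, -0.458, 0.539]
contact_force: [-0.1, -0.3, -1.5]
gripper_width: 0.411
pos [ 0.499  -0.1846  0.2516] delta cm [  0.16   1.04 -21.92]
z-axis yaw -99.38 tilt x-axis [-7.e-04  2.e-04 -1.e+00]
twist x needed 0.022124939217917472
F [-0.1  -0.34 -1.54] T [-0.045 -0.001 -0.034] w 0.411 t 5.05 q [-0.49 -0.18  1.8  -0.    1.52  1.24]
[215.68219462 186.08902692] (array([0.54663165, 0.10699435]), [np.float32(0.03921651), np.float32(0.1221176)], np.float32(97.44181))
```

```bash
python3 -m inch '[{"fingers":-1,"delta_pos":[0,0.38,-4.74],"twist":[0,0,0]},{"fingers":-1,"delta_pos":[0,0.38,-4.74],"twist":[0,0,0]},{"fingers":-1,"delta_pos":[0,0.38,-4.74],"twist":[0,0,0]},{"fingers":-1,"delta_pos":[0,0.38,-4.74],"twist":[-8.4,0,0]},{"fingers":-1,"delta_pos":[0,0,0],"twist":[-8.4,0,0]}]'
python3 -m inch '[{"fingers":-1,"delta_pos":[0,0,0],"twist":[0,0,0]},{"fingers":-1,"delta_pos":[0,0,0],"twist":[0,0,0]}]'
python3 - <<'E'
from h import *
togo([.5466,.107,.25],97.4)
w=viewer.grab_frame("wrist"); cv2.imwrite("pics/w6.png",w["pixels"]); np.savez("w6.npz",**w)
E
```

```text
time: 5.72
tool_pos: [0.5453, 0.0026, 0.2496]
tool_rot: [0.533, 0.464, 0.534, -0.464]
contact_force: [0.2, -1.1, -0.4]
gripper_width: 0.411
time: 5.98
tool_pos: [0.5452, -0.0006, 0.25]
tool_rot: [0.531, 0.467, 0.531, -0.467]
contact_force: [0.0, -0.3, -2.2]
gripper_width: 0.411
pos [ 0.5452 -0.0006  0.25  ] delta cm [ -0.     1.5  -10.66]
z-axis yaw -82.73 tilt x-axis [-6.e-04 -0.e+00 -1.e+00]
twist x needed -0.13143563281983006
F [ 0.03 -0.28 -2.16] T [-0.032 -0.021  0.016] w 0.411 t 5.97 q [-0.14 -0.15  1.78 -0.    1.51  1.31]
```

View pics/w6.png

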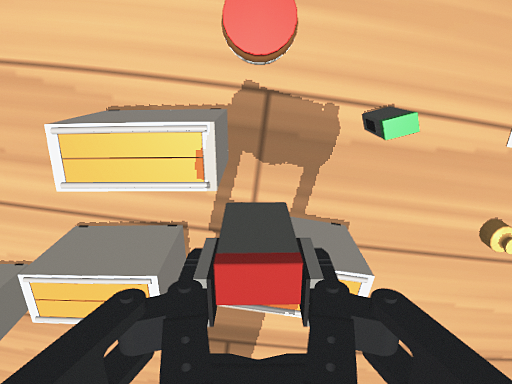

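The target station is fully visible, with its flap at rows 130–187 and columns 60–208. The jar is above it at (260,20). Now I'll measure the flap rectangle here.

```bash
cat >> h.py <<'E'
def quad(f,near,rad):
    h=cv2.cvtColor(f["pixels"],cv2.COLOR_BGR2HSV);H,S,V=[h[...,i].astype(int) for i in range(3)]
    m=((H>8)&(H<28)&(S>150)&(V>100)).astype(np.uint8)
    m=cv2.morphologyEx(m,cv2.MORPH_CLOSE,np.ones((5,5)));m=cv2.morphologyEx(m,cv2.MORPH_OPEN,np.ones((3,3)))
    n,l=cv2.connectedComponents(m); k=l[int(near[1]),int(near[0])]
    cn=max(cv2.findContours((l==k).astype(np.uint8),0,2)[0],key=cv2.contourArea)
    return cn
E
python3 - <<'E'
from h import *
w=dict(np.load("w6.npz"))
cn=quad(w,(135,150),0); print(cv2.contourArea(cn),cv2.boundingRect(cn))
for z in (.11,.118,.126): print(z,rectplane(w,cn,z))
t=viewer.grab_frame("top"); ct=quad(t,(215,182),0); print(rectplane(t,ct,.118))
def cen(f,cn):
    q=cv2.boxPoints(cv2.minAreaRect(cn)); a=np.array(q); M=cv2.moments(cn); return np.array([M["m10"]/M["m00"],M["m01"]/M["m00"]])
print(tri(w,cen(w,cn),t,cen(t,ct)), cen(w,cn),cen(t,ct))
d=w["pixels"].copy(); cv2.drawContours(d,[cn],-1,(255,0,0),1); cv2.imwrite("pics/w6c.png",d[80:220,0:260].repeat(3,0).repeat(3,1))
E
```

```text
195713.0 (0, 0, 512, 384)
0.11 (array([ 0.48168585, -0.00609552]), [np.float32(0.42344582), np.float32(0.6471573)], np.float32(97.43735))
0.118 (array([ 0.48572845, -0.00569974]), [np.float32(0.4114627), np.float32(0.62884325)], np.float32(97.437355))
0.126 (array([ 0.489771  , -0.00530399]), [np.float32(0.3994793), np.float32(0.6105291)], np.float32(97.43735))
(array([0.54753992, 0.13013113]), [np.float32(0.03982294), np.float32(0.0810928)], np.float32(97.41823))
(array([0.54856712, 0.06166171, 0.22336409]), np.float64(0.12465892343338467)) [255.5 191.5] [207.33278778 185.50463721]
```

View pics/w6c.png

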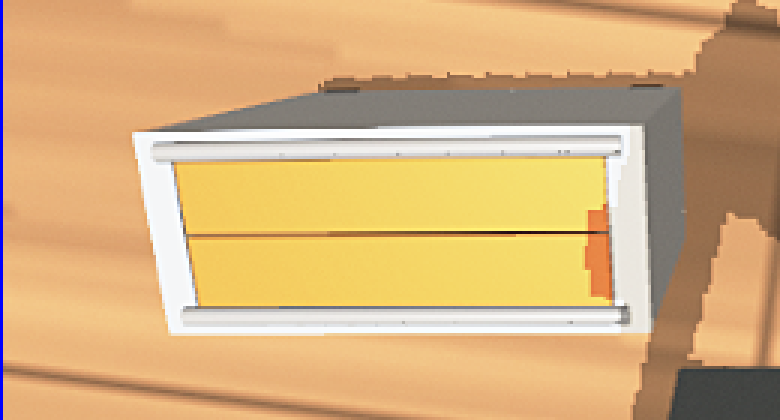

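```bash
python3 - <<'E'
from h import *
w=dict(np.load("w6.npz"))
for nm,q in [("flap",[(58,133.7),(202.3,132),(204.3,181),(66.3,182.3)]),("rim",[(44.7,124),(214.7,121.3),(217,190.7),(57,191)])]:
    P=plane(w,q,.118)[:,:2]; e=[np.linalg.norm(P[i]-P[i-1]) for i in range(4)]
    v=(P[0]-P[1])+(P[3]-P[2]); print(nm,P.round(4).tolist(),np.round(e,4),P.mean(0).round(4),np.degrees(np.arctan2(v[1],v[0])).round(2))
h=cv2.cvtColor(w["pixels"],cv2.COLOR_BGR2HSV); print(h[145,100],h[165,195],h[100,50])
E
```

```text
flap [[0.56, 0.1722], [0.576, 0.0483], [0.5337, 0.0432], [0.5168, 0.1668]] [0.0436 0.1249 0.0426 0.1247] [0.5466 0.1076] 97.57
rim [[0.5671, 0.1839], [0.5861, 0.0388], [0.5262, 0.0315], [0.5072, 0.1762]] [0.0604 0.1463 0.0603 0.1459] [0.5467 0.1076] 97.46
[ 23 151 245] [ 11 183 230] [ 15 121 227]
```

The flap (43×125 mm) and rim (60×146 mm) both match their nominal sizes at z=0.118. Centre is (0.5466, 0.1076), yaw 97.5°, and the top view agrees within 1 mm. I'm moving above the mouth.

```bash
python3 -m inch '[{"fingers":-1,"delta_pos":[0,0.75,-5.35],"twist":[-0.2,0,0]},{"fingers":-1,"delta_pos":[0,0.75,-5.35],"twist":[0,0,0]},{"fingers":-1,"delta_pos":[0,0,0],"twist":[0,0,0]},{"fingers":-1,"delta_pos":[0,0,0],"twist":[0,0,0]}]'
python3 - <<'E'
from h import *
togo([.5466,.1076,.175],97.5)
w=viewer.grab_frame("wrist"); cv2.imwrite("pics/w7.png",w["pixels"]); np.savez("w7.npz",**w)
E
```

```text
time: 6.58
tool_pos: [0.5463, 0.1072, 0.2502]
tool_rot: [0.532, 0.466, 0.532, -0.466]
contact_force: [-0.4, -0.5, -1.3]
gripper_width: 0.415
pos [0.5463 0.1072 0.2502] delta cm [ 7.52  0.03 -0.04]
z-axis yaw -82.42 tilt x-axis [-1.e-04 -6.e-04 -1.e+00]
twist x needed 0.08116623161060943
F [-0.42 -0.54 -1.35] T [ 0.021 -0.078 -0.082] w 0.415 t 6.58 q [ 0.06 -0.12  1.75 -0.    1.51  1.5 ]
```

View pics/w7.png

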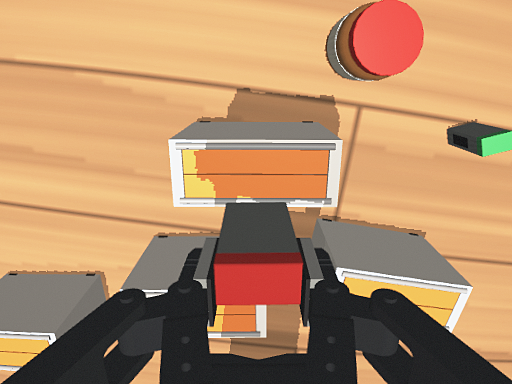

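```bash
python3 - <<'E'
from h import *
w=dict(np.load("w7.npz"))
P=plane(w,[(167,139),(342,139),(337,207),(173,207)],.118)[:,:2];print(P.mean(0),[np.linalg.norm(P[i]-P[i-1]).round(4) for i in range(4)])
p,Rt,st=tool()
for q,z in [([(224,203),(287,203)],.25-.0414),([(215,253.5),(302,253.5)],.25+.0286-.0),([(215,304),(302,304)],.25+.0286)]:
    X=plane(w,q,z); print(((X-p)@Rt).round(4))
im=w["pixels"][190:320,190:330]; cv2.imwrite("pics/w7c.png",im.repeat(4,0).repeat(4,1))
E
```

```text
[0.54661612 0.10838843] [np.float64(0.0613), np.float64(0.1468), np.float64(0.0612), np.float64(0.1468)]
[[ 0.0416  0.0086 -0.019 ]
 [ 0.0417  0.0087  0.0185]]
[[-0.0284  0.0144 -0.0156]
 [-0.0283  0.0145  0.0184]]
[[-0.0284 -0.0096 -0.0167]
 [-0.0283 -0.0095  0.0196]]
```

View pics/w7c.png

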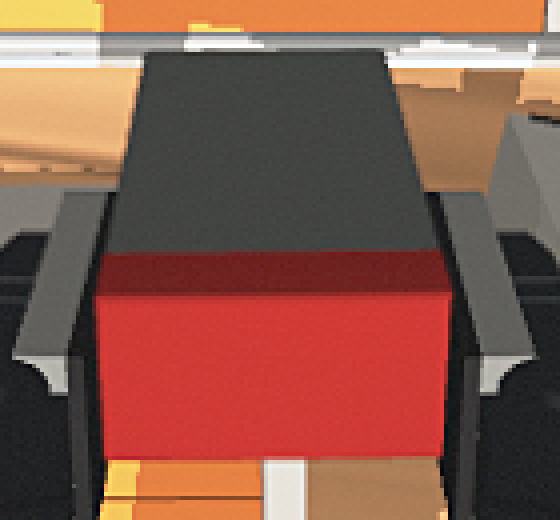

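The second view gives the mouth centre at (0.5466, 0.1084). The pack hangs centred in the hand and upright to about 1°. The pocket's y is unknown, so I'll enter about 12 mm toward one end and sweep across later.

```bash
python3 -m inch '[{"fingers":-1,"delta_pos":[4,0.04,-1.28],"twist":[0,0,0]},{"fingers":-1,"delta_pos":[3.3,0,0],"twist":[0,0,0]},{"fingers":-1,"delta_pos":[0,0,0],"twist":[0,0,0]},{"fingers":-1,"delta_pos":[0,0,0],"twist":[0,0,0]},{"fingers":-1,"delta_pos":[0,0,0],"twist":[0,0,0]}]'
python3 - <<'E'
from h import *
togo([.5450,.1199,.159],97.5)
w=viewer.grab_frame("wrist"); cv2.imwrite("pics/w8.png",w["pixels"])
E
```

```text
time: 7.25
tool_pos: [0.5464, 0.1202, 0.1798]
tool_rot: [0.533, 0.467, 0.531, -0.465]
contact_force: [0.3, 0.6, -1.0]
gripper_width: 0.415
pos [0.5464 0.1202 0.1798] delta cm [ 2.07 -0.15  0.01]
z-axis yaw -82.42 tilt x-axis [ 3.8e-03  3.0e-04 -1.0e+00]
twist x needed 0.07508569295168854
F [ 0.29  0.58 -1.05] T [ 0.058 -0.014  0.019] w 0.415 t 7.25 q [ 0.08 -0.07  1.82 -0.    1.39  1.52]
```

View pics/w8.png

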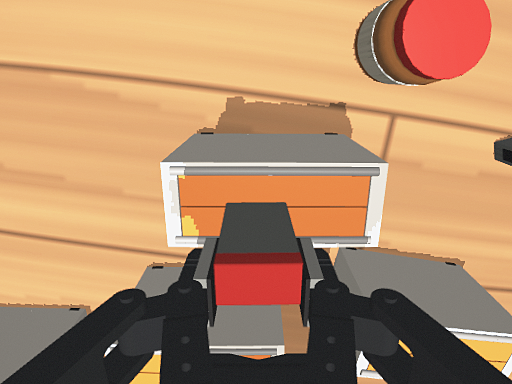

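```bash
python3 -m inch '[{"fingers":-1,"delta_pos":[1,-0.12,0],"twist":[0,0,0]},{"fingers":-1,"delta_pos":[1,0,0],"twist":[0,0,0]},{"fingers":-1,"delta_pos":[0,0,0],"twist":[0,0,0]}]'
python3 -m inch '[{"fingers":-1,"delta_pos":[0.5,0,0],"twist":[0,0,0]},{"fingers":-1,"delta_pos":[0.5,0,0],"twist":[0,0,0]}]'
python3 -m inch '[{"fingers":-1,"delta_pos":[0.5,0,0],"twist":[0,0,0]},{"fingers":-1,"delta_pos":[0.5,0,0],"twist":[0,0,0]}]'
python3 - <<'E'
from h import *
togo([.5450,.1199,.085],97.5)
w=viewer.grab_frame("wrist"); cv2.imwrite("pics/w9.png",w["pixels"])
E
```

```text
time: 7.68
tool_pos: [0.5438, 0.1204, 0.157]
tool_rot: [0.532, 0.465, 0.532, -0.466]
contact_force: [-0.5, 0.0, 3.0]
gripper_width: 0.409
time: 7.92
tool_pos: [0.5449, 0.1205, 0.1485]
tool_rot: [0.533, 0.466, 0.531, -0.465]
contact_force: [1.2, 0.4, 5.3]
gripper_width: 0.408
time: 8.18
tool_pos: [0.544, 0.1204, 0.1372]
tool_rot: [0.532, 0.466, 0.532, -0.466]
contact_force: [-0.6, -0.2, 0.4]
gripper_width: 0.409
pos [0.544  0.1204 0.1372] delta cm [5.22 0.09 0.06]
z-axis yaw -82.38 tilt x-axis [ 3.e-04  1.e-04 -1.e+00]
twist x needed 0.12328835782795977
F [-0.59 -0.22  0.38] T [ 0.054 -0.087 -0.113] w 0.409 t 8.18 q [ 0.08 -0.03  1.86  0.    1.31  1.52]
```

View pics/w9.png

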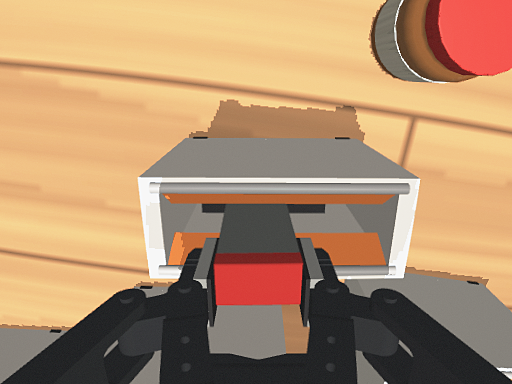

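The pack is through and both leaves are hanging open. I'm continuing down slowly toward the cradle.

```bash
python3 -m inch '[{"fingers":-1,"delta_pos":[0.7,0.08,0],"twist":[0,0,0]},{"fingers":-1,"delta_pos":[0.7,0,0],"twist":[0,0,0]},{"fingers":-1,"delta_pos":[0.7,0,0],"twist":[0,0,0]}]'
python3 -m inch '[{"fingers":-1,"delta_pos":[0.7,0,0],"twist":[0,0,0]},{"fingers":-1,"delta_pos":[0.7,0,0],"twist":[0,0,0]}]'
python3 -m inch '[{"fingers":-1,"delta_pos":[0.6,0,0],"twist":[0,0,0]},{"fingers":-1,"delta_pos":[0.4,0,0],"twist":[0,0,0]},{"fingers":-1,"delta_pos":[0,0,0],"twist":[0,0,0]}]'
python3 - <<'E'
from h import *
togo([.5450,.1199,.0814],97.5)
w=viewer.grab_frame("wrist"); cv2.imwrite("pics/w10.png",w["pixels"])
E
```

```text
time: 8.6
tool_pos: [0.5443, 0.1205, 0.1154]
tool_rot: [0.532, 0.465, 0.532, -0.466]
contact_force: [-0.7, 0.0, 0.4]
gripper_width: 0.408
time: 8.85
tool_pos: [0.5446, 0.1205, 0.1018]
tool_rot: [0.532, 0.466, 0.532, -0.466]
contact_force: [0.5, -0.6, 0.3]
gripper_width: 0.411
time: 9.22
tool_pos: [0.5443, 0.1205, 0.0917]
tool_rot: [0.532, 0.465, 0.532, -0.466]
contact_force: [0.8, -0.2, -2.3]
gripper_width: 0.411
pos [0.5443 0.1205 0.0917] delta cm [1.03 0.06 0.06]
z-axis yaw -82.38 tilt x-axis [-8.e-04 -0.e+00 -1.e+00]
twist x needed 0.12125580062274821
F [ 0.8  -0.17 -2.3 ] T [ 0.011 -0.063 -0.09 ] w 0.411 t 9.22 q [0.08 0.02 1.89 0.   1.23 1.52]
```

View pics/w10.png

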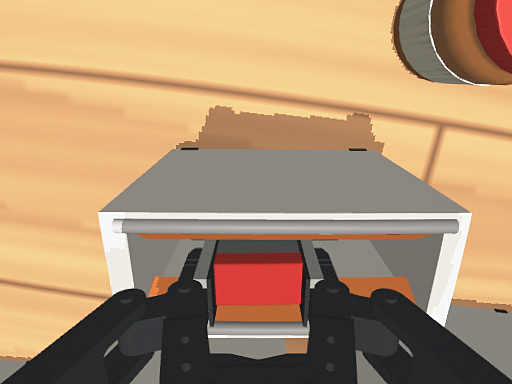

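```bash
python3 - <<'E'
import cv2
im=cv2.imread("pics/w10.png")[195:360,90:480]; cv2.imwrite("pics/w10c.png",cv2.resize(im,None,fx=2,fy=3,interpolation=cv2.INTER_NEAREST))
E
```

```text
(no output)
```

View pics/w10c.png

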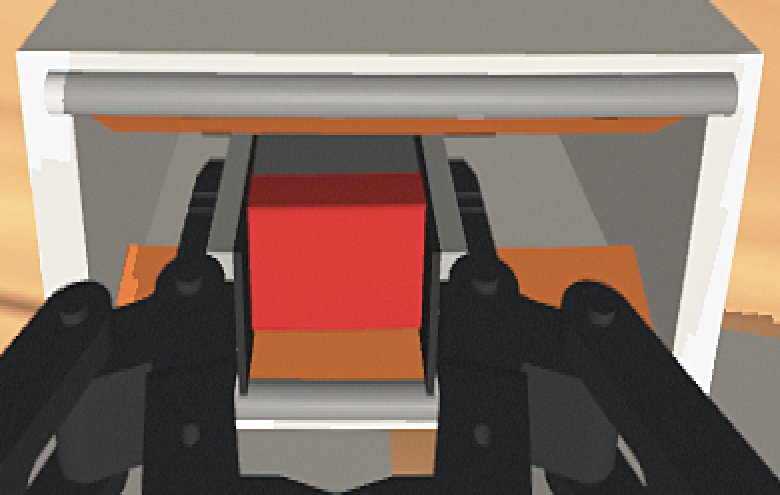

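```bash
python3 - <<'E'
from h import *
w=viewer.grab_frame("wrist"); p,Rt,st=tool()
for n,q,z in [("rim",[(258,211.7),(258,337.7)],.118),("pack",[(258,263.5),(258,304.8)],p[2]+.0286),("cap y",[(214.5,300),(303,300)],p[2]+.0286),("rim y",[(105,240),(465,240)],.118)]:
    X=(plane(w,q,z)-p)@Rt*1000; print(n,X.round(1).tolist(),X.mean(0).round(1))
togo([.5450,.1199,.0814],97.5)
E
```

```text
rim [[-26.3, 31.3, 1.6], [-26.3, -29.4, 1.7]] [-26.3   1.    1.7]
pack [[-28.6, 10.2, 1.7], [-28.6, -9.6, 1.7]] [-28.6   0.3   1.7]
cap y [[-28.6, -7.3, -16.3], [-28.6, -7.3, 20.3]] [-28.6  -7.3   2. ]
rim y [[-26.3, 18.8, -59.4], [-26.3, 18.6, 85.7]] [-26.3  18.7  13.1]
pos [0.5443 0.1205 0.0917] delta cm [1.03 0.06 0.07]
z-axis yaw -82.38 tilt x-axis [-8.e-04 -0.e+00 -1.e+00]
twist x needed 0.12218596707646157
F [ 0.16 -0.38 -1.91] T [ 0.034 -0.072 -0.034] w 0.414 t 9.32 q [0.08 0.02 1.89 0.   1.23 1.52]
```

The pack is 0.7 mm off centre in x and 11 mm from the middle along y, as planned. Now I'll touch down gently.

```bash
python3 -m inch '[{"fingers":-1,"delta_pos":[0.4,0.07,0],"twist":[0,0,0]},{"fingers":-1,"delta_pos":[0.2,0,0],"twist":[0,0,0]},{"fingers":-1,"delta_pos":[0,0,0],"twist":[0,0,0]}]'
python3 -m inch '[{"fingers":-1,"delta_pos":[0.2,0,0],"twist":[0,0,0]},{"fingers":-1,"delta_pos":[0,0,0],"twist":[0,0,0]}]'
python3 -m inch '[{"fingers":-1,"delta_pos":[0.2,0,0],"twist":[0,0,0]},{"fingers":-1,"delta_pos":[0,0,0],"twist":[0,0,0]}]'
python3 -m inch '[{"fingers":-1,"delta_pos":[0.15,0,0],"twist":[0,0,0]},{"fingers":-1,"delta_pos":[0,0,0],"twist":[0,0,0]}]'
```

```text
time: 9.7
tool_pos: [0.5453, 0.1206, 0.0862]
tool_rot: [0.532, 0.466, 0.532, -0.466]
contact_force: [0.6, 0.2, -1.7]
gripper_width: 0.415
time: 9.95
tool_pos: [0.5453, 0.1206, 0.0842]
tool_rot: [0.532, 0.466, 0.532, -0.466]
contact_force: [-0.5, -0.7, -1.0]
gripper_width: 0.412
time: 10.2
tool_pos: [0.5452, 0.1206, 0.0821]
tool_rot: [0.532, 0.466, 0.532, -0.466]
contact_force: [0.4, -0.7, -0.2]
gripper_width: 0.412
time: 10.45
tool_pos: [0.5454, 0.1206, 0.0808]
tool_rot: [0.532, 0.466, 0.532, -0.466]
contact_force: [-0.4, -0.0, -0.2]
gripper_width: 0.414
```

```bash
python3 -m inch '[{"fingers":-1,"delta_pos":[0.1,0,0],"twist":[0,0,0]},{"fingers":-1,"delta_pos":[0,0,0],"twist":[0,0,0]}]'
python3 -m inch '[{"fingers":-1,"delta_pos":[0.1,0,0],"twist":[0,0,0]},{"fingers":-1,"delta_pos":[0,0,0],"twist":[0,0,0]}]'
python3 -m inch '[{"fingers":-1,"delta_pos":[0.1,0,0],"twist":[0,0,0]},{"fingers":-1,"delta_pos":[0,0,0],"twist":[0,0,0]}]'
```

```text
time: 10.7
tool_pos: [0.5456, 0.1207, 0.0804]
tool_rot: [0.532, 0.466, 0.532, -0.466]
contact_force: [-1.8, 0.1, 5.3]
gripper_width: 0.41
time: 10.95
tool_pos: [0.5456, 0.1207, 0.0793]
tool_rot: [0.532, 0.466, 0.532, -0.465]
contact_force: [-1.3, -0.1, 4.9]
gripper_width: 0.413
time: 11.2
tool_pos: [0.5456, 0.1207, 0.0784]
tool_rot: [0.532, 0.466, 0.532, -0.465]
contact_force: [-0.9, 0.7, 5.0]
gripper_width: 0.409
```

Contact came at TCP z≈0.0805, where it should be, and the force jumped from -0.2 to about 5 N with the cradle yielding. Now I slide along the station's y, watching for the drop.

```bash
python3 -m inch '[{"fingers":-1,"delta_pos":[0.05,0,0.15],"twist":[0,0,0]},{"fingers":-1,"delta_pos":[0,0,0],"twist":[0,0,0]}]'
python3 -m inch '[{"fingers":-1,"delta_pos":[0,0,0.2],"twist":[0,0,0]},{"fingers":-1,"delta_pos":[0,0,0],"twist":[0,0,0]}]'
python3 -m inch '[{"fingers":-1,"delta_pos":[0,0,0.2],"twist":[0,0,0]},{"fingers":-1,"delta_pos":[0,0,0],"twist":[0,0,0]}]'
python3 -m inch '[{"fingers":-1,"delta_pos":[0,0,0.2],"twist":[0,0,0]},{"fingers":-1,"delta_pos":[0,0,0],"twist":[0,0,0]}]'
```

```text
time: 11.45
tool_pos: [0.5457, 0.1202, 0.0779]
tool_rot: [0.532, 0.467, 0.533, -0.465]
contact_force: [-2.0, 3.5, 5.2]
gripper_width: 0.41
time: 11.7
tool_pos: [0.5461, 0.1183, 0.0777]
tool_rot: [0.532, 0.467, 0.532, -0.465]
contact_force: [-1.1, 5.9, 3.7]
gripper_width: 0.409
time: 11.95
tool_pos: [0.5457, 0.115, 0.0767]
tool_rot: [0.532, 0.465, 0.532, -0.466]
contact_force: [-0.5, 1.3, 0.5]
gripper_width: 0.41
time: 12.2
tool_pos: [0.5456, 0.1137, 0.0765]
tool_rot: [0.531, 0.466, 0.533, -0.466]
contact_force: [-0.5, 5.5, -1.1]
gripper_width: 0.413
```

The vertical force fell from 5 to about -1 N between y=0.118 and 0.115, and a lateral force of 5.5 N built up against the pocket wall. That means the pocket is found. I'll back off 1 mm and push down gently.

```bash
python3 -m inch '[{"fingers":-1,"delta_pos":[0,0,-0.15],"twist":[0,0,0]},{"fingers":-1,"delta_pos":[0,0,0],"twist":[0,0,0]}]'
python3 -m inch '[{"fingers":-1,"delta_pos":[0.2,0,0],"twist":[0,0,0]},{"fingers":-1,"delta_pos":[0,0,0],"twist":[0,0,0]}]'
python3 -m inch '[{"fingers":-1,"delta_pos":[0.2,0,0],"twist":[0,0,0]},{"fingers":-1,"delta_pos":[0,0,0],"twist":[0,0,0]}]'
python3 -m inch '[{"fingers":-1,"delta_pos":[0.2,0,0],"twist":[0,0,0]},{"fingers":-1,"delta_pos":[0,0,0],"twist":[0,0,0]}]'
```

```text
time: 12.45
tool_pos: [0.5456, 0.114, 0.0765]
tool_rot: [0.532, 0.465, 0.532, -0.466]
contact_force: [0.1, -0.4, -3.4]
gripper_width: 0.411
time: 12.7
tool_pos: [0.5464, 0.1142, 0.0755]
tool_rot: [0.532, 0.466, 0.532, -0.466]
contact_force: [-0.1, 0.1, -0.7]
gripper_width: 0.412
time: 12.95
tool_pos: [0.5463, 0.1145, 0.0734]
tool_rot: [0.532, 0.466, 0.532, -0.466]
contact_force: [-1.2, -0.7, -0.3]
gripper_width: 0.409
time: 13.2
tool_pos: [0.546, 0.1147, 0.0711]
tool_rot: [0.532, 0.466, 0.532, -0.466]
contact_force: [-0.1, -0.3, 0.4]
gripper_width: 0.41
```

The pack is going in freely. Home should be at TCP z≈0.0625.

```bash
python3 -m inch '[{"fingers":-1,"delta_pos":[0.25,0,0],"twist":[0,0,0]},{"fingers":-1,"delta_pos":[0,0,0],"twist":[0,0,0]}]'
python3 -m inch '[{"fingers":-1,"delta_pos":[0.25,0,0],"twist":[0,0,0]},{"fingers":-1,"delta_pos":[0,0,0],"twist":[0,0,0]}]'
python3 -m inch '[{"fingers":-1,"delta_pos":[0.2,0,0],"twist":[0,0,0]},{"fingers":-1,"delta_pos":[0,0,0],"twist":[0,0,0]}]'
python3 -m inch '[{"fingers":-1,"delta_pos":[0.15,0,0],"twist":[0,0,0]},{"fingers":-1,"delta_pos":[0,0,0],"twist":[0,0,0]}]'
```

```text
time: 13.45
tool_pos: [0.546, 0.1147, 0.0685]
tool_rot: [0.532, 0.466, 0.532, -0.466]
contact_force: [0.8, -0.1, -0.3]
gripper_width: 0.408
time: 13.7
tool_pos: [0.546, 0.1146, 0.066]
tool_rot: [0.532, 0.466, 0.532, -0.466]
contact_force: [0.3, -1.1, -1.0]
gripper_width: 0.41
time: 13.95
tool_pos: [0.546, 0.1146, 0.0641]
tool_rot: [0.532, 0.466, 0.532, -0.466]
contact_force: [-0.4, 0.1, -0.1]
gripper_width: 0.409
time: 14.2
tool_pos: [0.5464, 0.1146, 0.0632]
tool_rot: [0.532, 0.466, 0.532, -0.466]
contact_force: [-0.4, 0.0, 2.2]
gripper_width: 0.413
```

```bash
python3 -m inch '[{"fingers":-1,"delta_pos":[0.07,0,0],"twist":[0,0,0]},{"fingers":-1,"delta_pos":[0,0,0],"twist":[0,0,0]}]'
python3 -m inch '[{"fingers":-1,"delta_pos":[0.07,0,0],"twist":[0,0,0]},{"fingers":-1,"delta_pos":[0,0,0],"twist":[0,0,0]}]'
python3 -m inch '[{"fingers":-1,"delta_pos":[0,0,0],"twist":[0,0,0]},{"fingers":-1,"delta_pos":[0,0,0],"twist":[0,0,0]}]'
python3 - <<'E'
from h import *
togo([.5450,.1199,.0814],97.5)
w=viewer.grab_frame("wrist"); cv2.imwrite("pics/w11.png",w["pixels"])
E
```

```text
time: 14.45
tool_pos: [0.5464, 0.1147, 0.0627]
tool_rot: [0.532, 0.466, 0.532, -0.466]
contact_force: [-0.8, -0.2, 5.1]
gripper_width: 0.411
time: 14.7
tool_pos: [0.5464, 0.1146, 0.0621]
tool_rot: [0.532, 0.466, 0.532, -0.466]
contact_force: [-1.8, -0.7, 5.0]
gripper_width: 0.409
time: 14.95
tool_pos: [0.5464, 0.1147, 0.0621]
tool_rot: [0.532, 0.466, 0.532, -0.466]
contact_force: [-1.8, -0.2, 5.7]
gripper_width: 0.411
pos [0.5464 0.1147 0.0621] delta cm [-1.93 -0.07 -0.54]
z-axis yaw -82.37 tilt x-axis [ 4.e-04 -0.e+00 -1.e+00]
twist x needed 0.1250431425334
F [-1.77 -0.2   5.68] T [-0.038  0.286 -0.085] w 0.411 t 14.95 q [ 0.07  0.06  1.9  -0.    1.18  1.51]
```

View pics/w11.png

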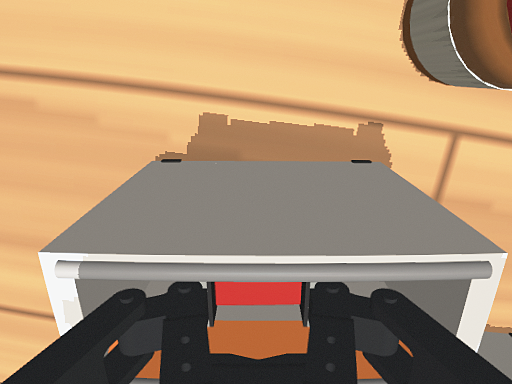

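The pack bottoms on the pocket floor: foot at about 0.022 by dead reckoning, with 5 N as the cradle starts to yield. I'm letting go with a small opening.

```bash
python3 -m inch '[{"fingers":-0.12,"delta_pos":[0,0,0],"twist":[0,0,0]},{"fingers":0.0,"delta_pos":[0,0,0],"twist":[0,0,0]},{"fingers":0.1,"delta_pos":[0,0,0],"twist":[0,0,0]},{"fingers":0.1,"delta_pos":[0,0,0],"twist":[0,0,0]}]'
python3 - <<'E'
from h import *
togo([.5450,.1199,.0814],97.5)
w=viewer.grab_frame("wrist"); cv2.imwrite("pics/w12.png",w["pixels"])
E
```

```text
time: 15.5
tool_pos: [0.5458, 0.1146, 0.0609]
tool_rot: [0.532, 0.465, 0.532, -0.466]
contact_force: [0.9, 0.4, -1.4]
gripper_width: 0.549
pos [0.5458 0.1146 0.0609] delta cm [-2.05 -0.01 -0.54]
z-axis yaw -82.38 tilt x-axis [-8.e-04 -1.e-04 -1.e+00]
twist x needed 0.12234041629466219
F [ 0.88  0.42 -1.44] T [ 0.06  -0.04  -0.084] w 0.549 t 15.5 q [0.07 0.06 1.9  0.   1.18 1.51]
```

View pics/w12.png

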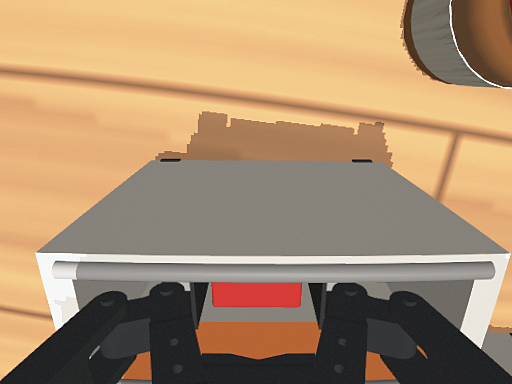

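The pads are off both sides of the cap (cap at columns 212–302, pads at about 203 and 318). I'm drawing up slowly and watching for the pack to follow.

```bash
python3 -m inch '[{"fingers":0.1,"delta_pos":[-0.5,0,0.08],"twist":[0,0,0]},{"fingers":0.1,"delta_pos":[-0.5,0,0],"twist":[0,0,0]},{"fingers":0.1,"delta_pos":[-0.7,0,0],"twist":[0,0,0]},{"fingers":0.1,"delta_pos":[-0.7,0,0],"twist":[0,0,0]}]'
python3 - <<'E'
from h import *
w=viewer.grab_frame("wrist"); cv2.imwrite("pics/w13.png",w["pixels"])
E
```

```text
time: 16.05
tool_pos: [0.5463, 0.1138, 0.0859]
tool_rot: [0.532, 0.466, 0.532, -0.466]
contact_force: [-0.8, -0.5, -3.6]
gripper_width: 0.55
```

View pics/w13.png

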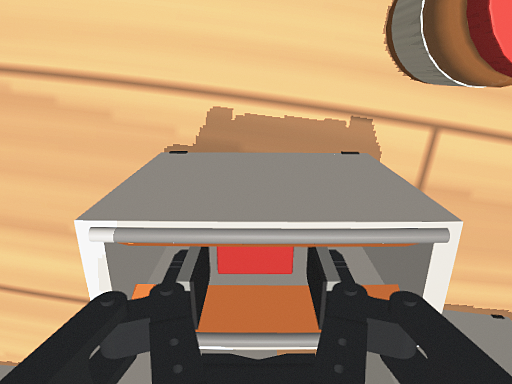

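The cap stays down in the well at (255,260), smaller than before, so the pack isn't following. I'm continuing out.

```bash
python3 -m inch '[{"fingers":0.1,"delta_pos":[-0.7,0,0],"twist":[0,0,0]},{"fingers":0.1,"delta_pos":[-0.7,0,0],"twist":[0,0,0]},{"fingers":0.1,"delta_pos":[-0.8,0,0],"twist":[0,0,0]},{"fingers":0.1,"delta_pos":[-1,0,0],"twist":[0,0,0]},{"fingers":0.1,"delta_pos":[-1,0,0],"twist":[0,0,0]}]'
python3 -m inch '[{"fingers":0.1,"delta_pos":[-2,0,0],"twist":[0,0,0]},{"fingers":0.1,"delta_pos":[-3,0,0],"twist":[0,0,0]},{"fingers":0.1,"delta_pos":[-4,0,0],"twist":[0,0,0]},{"fingers":0.1,"delta_pos":[-4,0,0],"twist":[0,0,0]},{"fingers":0.1,"delta_pos":[0,0,0],"twist":[0,0,0]}]'
python3 - <<'E'
from h import *
togo([.5450,.1199,.0814],97.5)
w=viewer.grab_frame("wrist"); cv2.imwrite("pics/w14.png",w["pixels"])
E
```

```text
time: 16.73
tool_pos: [0.5461, 0.1138, 0.128]
tool_rot: [0.532, 0.466, 0.532, -0.466]
contact_force: [0.6, -0.3, -0.6]
gripper_width: 0.55
time: 17.35
tool_pos: [0.5483, 0.114, 0.2633]
tool_rot: [0.534, 0.468, 0.53, -0.463]
contact_force: [-0.5, -0.1, -0.9]
gripper_width: 0.552
pos [0.5483 0.114  0.2633] delta cm [18.19 -0.42 -0.64]
z-axis yaw -82.37 tilt x-axis [ 8.9e-03  6.0e-04 -1.0e+00]
twist x needed 0.13062268337284877
F [-0.5  -0.09 -0.86] T [-0.007  0.024  0.002] w 0.552 t 17.35 q [ 0.07 -0.13  1.73 -0.    1.52  1.51]
```

View pics/w14.png

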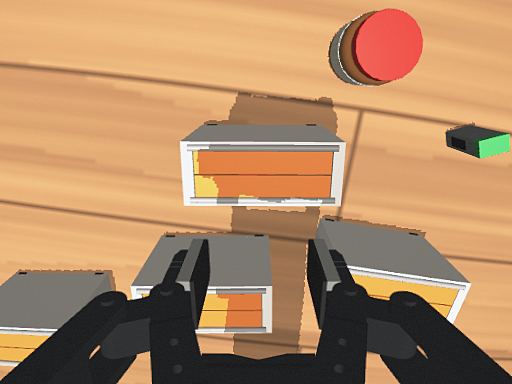

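The flap looks shut, with an unbroken seam at row 174. I'll check from depth that the leaves are level, and check the other items.

```bash
python3 -m inch '[{"fingers":0.1,"delta_pos":[0,0,0],"twist":[0,0,0]},{"fingers":0.1,"delta_pos":[0,0,0],"twist":[0,0,0]}]'
python3 - <<'E'
from h import *
w=viewer.grab_frame("wrist")
T=w["pose"]
for px in [(264,144),(200,158),(264,158),(320,158),(264,170),(200,180),(264,180),(320,180),(264,192),(264,204)]:
    n=cv2.undistortPoints(np.array([[px]],float),w["K"],dist(w))[0,0]; z=float(w["range_z"][px[1],px[0]])
    print(px,(T[:3,:3]@(np.r_[n,1]*z)+T[:3,3]).round(4))
s=viewer.grab_frame("scene"); cv2.imwrite("pics/s2.png",s["pixels"]); togo([.5,.1,.2])
E
```

```text
time: 17.65
tool_pos: [0.5454, 0.1138, 0.2557]
tool_rot: [0.531, 0.465, 0.533, -0.466]
contact_force: [-0.7, 0.5, 0.3]
gripper_width: 0.549
(264, 144) [0.5718 0.1106 0.1207]
(200, 158) [0.5516 0.1638 0.1174]
(264, 158) [0.5588 0.1087 0.1166]
(320, 158) [0.5658 0.0607 0.1186]
(264, 170) [0.5484 0.1072 0.118 ]
(200, 180) [0.5317 0.1622 0.1175]
(264, 180) [0.5398 0.106  0.1193]
(320, 180) [0.5457 0.0565 0.1169]
(264, 192) [0.5283 0.1044 0.1183]
(264, 204) [ 4.712e-01  9.430e-02 -2.000e-04]
pos [0.5457 0.1138 0.2561] delta cm [ 5.62 -4.7   0.77]
z-axis yaw -82.37 tilt x-axis [-2.3e-03 -1.0e-04 -1.0e+00]
F [ 0.55  0.51 -0.14] T [-0.008  0.075 -0.005] w 0.551 t 17.75 q [ 0.07 -0.12  1.74  0.    1.52  1.51]
```

View pics/s2.png

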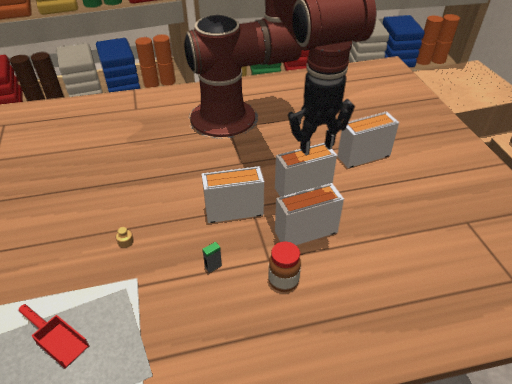

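The flap measures level at 0.117–0.119 m, the same as the rim, over both leaves. In the scene view the gripper is clear, and the jar (285,265), green pack (212,257) and weight (123,237) are where they started. I'm handing in.

```bash
python3 -c "
from plant import manip; print(manip.job_done())"
```

```text
the job is handed in; nothing more can be done
None
```

I put the red pack foot first through the flap of the farthest station, pushed it home in the pocket, let go and drew out, then handed the job in at about 17.8 s. No verdict was reported.

- **Finding the pocket:** with the pack pressed on the cradle, the force fell from about 5 N to about -1 N roughly 5 mm into the slide along the station's y. The pack then went down freely.
- **Home:** it stopped about 18 mm below the cradle's flat top, as expected, with a foot height of about 22 mm. That height comes from the arm's position, because the shut flap hides the pack.
- **Forces:** the highest reading at any step was about 6 N. I read the force only at the end of each move, so brief peaks in between were not seen.
- **Last checks:** depth readings put both leaves level with the rim, at 117–119 mm. The gripper was clear at 0.25 m, and the green pack, jar and brass weight looked unmoved in the scene picture.
- **Disagreements:** one position check of the pack (wrist against scene camera) was off by 11 mm, because the colour mask caught the side of the cap. I dropped it in favour of the wrist and top views. A height from two wrist views read 76 mm against the pack's 70 mm, but its position agreed. A first automatic outline of the flap caught the wood, so I read the corners from the picture instead, and they matched the given sizes.

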